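Find the soft spring mount and push its tag down

TASK

One of the three spring mounts on the service deck has gone soft. Find the softest by pressing on their round top pads with the fingertips, then push that mount's red tag down flat to mark it for replacement. Leave the other two tags raised, pick nothing up, and leave the loose parts and tools where they are.

Things in the scene. Friction and masses are not known exactly. Their poses are not given: they have to be found in the camera images.
- deck: Aluminium service deck, fixed: a plate 280 x 500 mm on two slotted profiles, its top 50 mm above the bench. Origin: under its centre, on the bench; x along the 280 mm side, y along the 500 mm side. It carries the three spring mounts.
- mount_1: Foot of the right-hand (-y) spring mount, bolted to the deck. Origin: on the deck's top, on the axis of the coil spring; z up; its own -x points to the side where its tag is. Grey foot plate from x = -92 to +40 mm, 72 mm wide, 6 mm thick; on it stands a coil spring with a round top pad. The three mounts look exactly alike; only their springs differ.
- mount_1_top (a point): Centre of the upper face of this mount's top pad when it is not pressed (the point itself stays fixed), on the spring's axis 62 mm above the deck. The pad is an aluminium cup of 64 mm diameter with a flat black rubber facing of 60 mm; it moves straight down when pressed.
- tag_1_end (a point): Middle of the free end of this mount's tag, on its upper face. The tag's hinge line runs along the mount's y, 42 mm from the mount's axis on its -x side and 21 mm above the deck. The tag is a red plate 50 mm long from the hinge, 38 mm wide, 4 mm thick, that slopes up and away from the mount; pushed down flat it lies on a grey rest block with a green top, the free end 92 mm from the mount's axis and its upper face 23 mm above the deck.
- tag_1 (a joint): Angle of this mount's tag, in rad: 0 raised (45 degrees above flat), 0.785 fully down flat. It starts at 0 to 0.15. Its stiff hinge keeps it where it is left; pushing it down takes 1 to 2 N, 25 mm from the hinge.
- mount_2: Foot of the middle spring mount, bolted to the deck. Origin: on the deck's top, on the axis of the coil spring; z up; its own -x points to the side where its tag is. Grey foot plate from x = -92 to +40 mm, 72 mm wide, 6 mm thick; on it stands a coil spring with a round top pad. The three mounts look exactly alike; only their springs differ.
- mount_2_top (a point): Centre of the upper face of this mount's top pad when it is not pressed (the point itself stays fixed), on the spring's axis 62 mm above the deck. The pad is an aluminium cup of 64 mm diameter with a flat black rubber facing of 60 mm; it moves straight down when pressed.
- tag_2_end (a point): Middle of the free end of this mount's tag, on its upper face. The tag's hinge line runs along the mount's y, 42 mm from the mount's axis on its -x side and 21 mm above the deck. The tag is a red plate 50 mm long from the hinge, 38 mm wide, 4 mm thick, that slopes up and away from the mount; pushed down flat it lies on a grey rest block with a green top, the free end 92 mm from the mount's axis and its upper face 23 mm above the deck.
- tag_2 (a joint): Angle of this mount's tag, in rad: 0 raised (45 degrees above flat), 0.785 fully down flat. It starts at 0 to 0.15. Its stiff hinge keeps it where it is left; pushing it down takes 1 to 2 N, 25 mm from the hinge.
- mount_3: Foot of the left-hand (+y) spring mount, bolted to the deck. Origin: on the deck's top, on the axis of the coil spring; z up; its own -x points to the side where its tag is. Grey foot plate from x = -92 to +40 mm, 72 mm wide, 6 mm thick; on it stands a coil spring with a round top pad. The three mounts look exactly alike; only their springs differ.
- mount_3_top (a point): Centre of the upper face of this mount's top pad when it is not pressed (the point itself stays fixed), on the spring's axis 62 mm above the deck. The pad is an aluminium cup of 64 mm diameter with a flat black rubber facing of 60 mm; it moves straight down when pressed.
- tag_3_end (a point): Middle of the free end of this mount's tag, on its upper face. The tag's hinge line runs along the mount's y, 42 mm from the mount's axis on its -x side and 21 mm above the deck. The tag is a red plate 50 mm long from the hinge, 38 mm wide, 4 mm thick, that slopes up and away from the mount; pushed down flat it lies on a grey rest block with a green top, the free end 92 mm from the mount's axis and its upper face 23 mm above the deck.
- tag_3 (a joint): Angle of this mount's tag, in rad: 0 raised (45 degrees above flat), 0.785 fully down flat. It starts at 0 to 0.15. Its stiff hinge keeps it where it is left; pushing it down takes 1 to 2 N, 25 mm from the hinge.
- spring_a (a joint): How far the top pad on one of the three springs is pressed down, in m: 0 up, 0.012 at its stop. Springs a, b and c stand on the three feet in an order that changes from start to start and cannot be seen. The pad springs back when let go. All begin to give at about 2 N; pressed to the stop the softest takes about 7 N, the two others about 14 N and 18 N.
- spring_b (a joint): How far the top pad on one of the three springs is pressed down, in m: 0 up, 0.012 at its stop. Springs a, b and c stand on the three feet in an order that changes from start to start and cannot be seen. The pad springs back when let go. All begin to give at about 2 N; pressed to the stop the softest takes about 7 N, the two others about 14 N and 18 N.
- spring_c (a joint): How far the top pad on one of the three springs is pressed down, in m: 0 up, 0.012 at its stop. Springs a, b and c stand on the three feet in an order that changes from start to start and cannot be seen. The pad springs back when let go. All begin to give at about 2 N; pressed to the stop the softest takes about 7 N, the two others about 14 N and 18 N.
- toroid_core: Loose red ring core, 60 mm outside, 34 mm inside, 22 mm high, lying on the deck. Origin: centre of its underside. To be left alone.
- insulator: Loose brown ribbed standoff insulator, 34 mm diameter, 45 mm high, standing on the deck. Origin: centre of its underside. To be left alone.
- bolt: Loose steel hex bolt, 48 mm high, standing on its 22 mm head on the deck. Origin: centre of its underside. To be left alone.
- power_module: Loose black power module with copper base, 140 x 62 x 38 mm, on the bench. Origin: centre of its underside, x along its length. To be left alone.
- multimeter: Loose grey hand multimeter, 190 x 90 x 45 mm, lying on the bench face up. Origin: centre of its underside, x along its length. To be left alone.
- screwdriver: Loose screwdriver with blue handle lying on the bench. To be left alone.
- busbar: Loose copper busbar, 150 x 30 x 6 mm, lying on the bench. Origin: centre of its underside, x along its length. To be left alone.

How it is judged:
By the outcome, as a careful person would: the job done as asked, in the order asked, and still so for the second after the job is handed in, with the robot touching nothing.
It also fails if it takes over 48 s, if anything falls off the work surface, if the arm or the gripper's body presses on something with over 40 N, if the wrist force passes 120 N, or if a joint passes its speed limit or range.

ROBOT

A 6-joint arm with a two-finger parallel gripper is mounted at the origin on the work surface. World frame = base frame: x ahead of the robot, y to its left, z up, the work surface at z = 0. Lengths are in m, angles in rad, forces in N, time in s.
With the tool pointing down it reaches from about 0.275 to 0.85 m from the base axis. Payload 5.2 kg.
Tool frame: the origin (TCP) lies at the very end of the fingers, on their centre line; the grasp point (between the pads) lies 19 mm behind it (r.grasp_offset is the distance from the TCP to the grasp point, in m); z points along the fingers, y is the direction in which the jaws open and shut (so a half turn about z gives the same grasp; the last joint's range is limited). The gripper opens to 85 mm and grips with 20 to 120 N. Pads are 22 mm wide; open, the fingers measure 114 mm over their backs; the gripper's body (76 mm by 85 mm) begins 54 mm behind the grasp point. The pads swing forward as they close: fully open they stand 13 mm farther back than shut.
Start: joints at [-1.432, 0.259, 1.535, -0, 1.348, -0.203], TCP at [0.184, -0.518, 0.204] pointing down, gripper open.
Joint ranges: [-3.14, 3.14], [-0.91, 2.08], [0.19, 2.58], [-1.22, 4.36], [0.22, 2.71], [-3.12, 3.12]. Speed limits (rad/s): [2.57, 2.57, 3.14, 3.14, 3.14, 3.14].

INTERFACE

Orientations are given as a unit quaternion [w, x, y, z].
In Python, from workcell import r gives the robot as it stands.
- The arm moves only by the tool jog_arm, never from a script. Its argument "series" is one flat list of numbers, 7 for each row, row after row: the shift along the tool's x, y, z in mm, then the turn, a rotation vector about the tool's x, y, z in rad, then the opening, from 0 (shut) to 1 (fully open). In form: [tx, ty, tz, ax, ay, az, grip, tx, ty, tz, ax, ay, az, grip, ...]. A call has exactly 10 rows; each row is the pose to reach, as a shift and turn from the pose commanded when the call began, along the tool's axes at that moment; what a row does not reach only later rows make up. A row lasts 1/10 s, in which the tool goes at most 50 mm and 8.59 degrees, less where a joint would pass 70% of its speed; a pose out of reach is approached as far as the arm can. A call with a gripper value outside its range is refused whole. The fingers move at their own pace and stop on an object; the grip force is fixed at half the most. Time passes only in rows, so rows that repeat a pose let the fingers close, or fill a call up. It gives the time, the measured TCP pose, the force and the opening at its end, in the units of the state.
- r.read_state(): the state, without advancing time (a new reading comes with each control period).
- r.grab_frame(name): name is "side" or "top" or "wrist"; returns the picture (480x640x3 uint8, red, green, blue); there is no depth.
- r.get_calibration(name): a dict with "vertical_fov" (degrees; the focal length in pixels is half the picture's height over the tangent of half this angle, whatever the lens; pixels are square), "cx", "cy" (the principal point, pixels), "rvec" (rotation vector, rad) and "tvec" (3), from world to camera coordinates, as OpenCV has them; the wrist camera has in their place "mount" (4x4, takes a point from camera to tool coordinates, whose origin is the TCP and whose axes are the flange's). Camera axes: x right, y down, z forward; pixel columns grow to the right and rows downward; lengths in m; the calibration is good to about 2 mm. A picture is of the moment at which its call begins: read the wrist's pose just before it. get_calibration takes no time and is no camera call.
- r.close_job(): hands the job in, once; it reports no verdict.
The state is a dict: "time": time; "qpos": joint angles; "qd": joint speeds; "tau": joint torques, N m; "ee_pos": TCP position; "eef_rot": TCP orientation; "ft_force": force on the tool from outside, world axes, zero at the start; "torque": the same for the moment, N m; "gripper_width": opening from 0.0 (shut) to 1.0 (fully open).
Only numpy, scipy, OpenCV 4.12 (cv2) and the standard library are available. Lean on these libraries where they do the work, as an engineer would, in place of code of your own. Each camera call takes 0.05 s, during which the arm holds its last target.

## Working session

There is one attempt and no reset: what is moved stays moved. The work goes in short steps, Python scripts to look and compute and a tool call to move; the robot and the scene stay as the last step left them, time stands still between calls to the robot, and variables do not carry over. Pictures are saved under pics/ and viewed, and the job is handed in when it is done.

Besides the shell and the picture viewer there is one more tool, called in YAML: its name, and indented under it one key for each argument. jog_arm: Moves the arm, as the interface text tells. Its arguments: {"type":"object","properties":{"series":{"type":"array","items":{"type":"number"}}},"required":["series"]}

```bash
mkdir -p pics; python3 - <<'E'
from workcell import r
import cv2
s=r.read_state();print(s)
for n in("side","top"):
    print(n,r.get_calibration(n))
    cv2.imwrite(f"pics/{n}0.png",r.grab_frame(n)[:,:,::-1])
print(r.get_calibration("wrist"))
E
```

```text
{'time': 0.0, 'qpos': array([-1.43179030e+00,  2.59331596e-01,  1.53612301e+00, -2.16329811e-05,
        1.34801966e+00, -2.02808628e-01]), 'qd': array([-0.00035975,  0.0003559 , -0.00144515, -0.00177219,  0.00121803,
        0.00039882]), 'tau': array([-1.29852007e-03, -4.46039271e+01, -2.90571356e+01, -5.44372197e-04,
        1.15816039e-02,  1.01350847e-05]), 'ee_pos': array([ 0.18428278, -0.51756561,  0.20326488]), 'eef_rot': array([-9.40666991e-04,  9.85430013e-01,  1.70078818e-01,  1.94663763e-05]), 'ft_force': array([ 0.89059629,  0.64942364, -0.60454872]), 'torque': array([-0.04223263,  0.02301496, -0.00375408]), 'gripper_width': 0.9984519132631272}
side {'vertical_fov': 45.06508461826941, 'cx': 319.0968575662463, 'cy': 239.89869478923947, 'rvec': array([ 0.92698231, -2.47131717,  1.0853992 ]), 'tvec': array([0.46087739, 0.31268812, 0.99298309])}
top {'vertical_fov': 50.057817668113266, 'cx': 320.6451977233346, 'cy': 242.9836635075547, 'rvec': array([ 2.14524008, -2.13766999,  0.17090432]), 'tvec': array([-0.00788408,  0.61429233,  1.134136  ])}
{'vertical_fov': 62.1964367145833, 'cx': 323.50555534835814, 'cy': 242.58608762401562, 'mount': array([[ 1.36624979e-03, -9.57649617e-01, -2.87932883e-01,
         7.38875765e-02],
       [ 9.99998731e-01,  1.07237245e-03,  1.17836834e-03,
         4.61637903e-05],
       [-8.19692697e-04, -2.87934127e-01,  9.57649866e-01,
        -1.69561831e-01],
       [ 0.00000000e+00,  0.00000000e+00,  0.00000000e+00,
         1.00000000e+00]])}
```

View pics/side0.png

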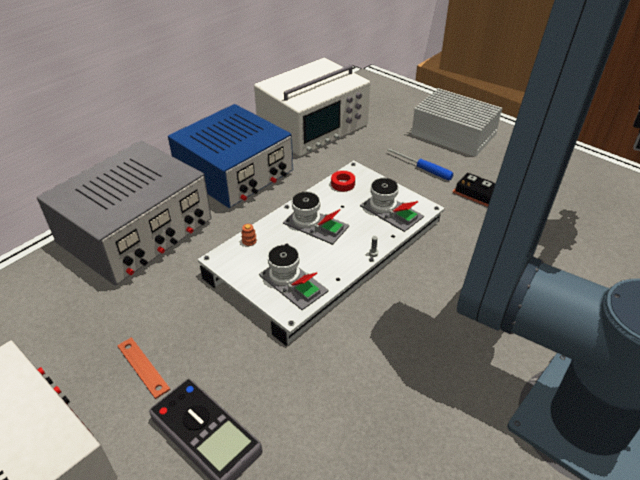

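View pics/top0.png

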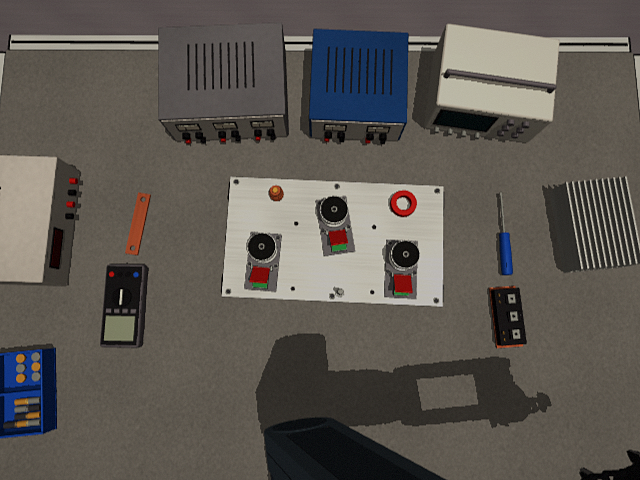

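The top view shows the pads of mounts 3, 2 and 1 near (262,247), (334,211) and (405,254), with the red tags below each. I'll enlarge these to read them more closely.

```bash
cat > h.py <<'E'
import numpy as np,cv2
from workcell import r
from scipy.spatial.transform import Rotation as R
def ray(n,u,v,z):
    c=r.get_calibration(n);f=240/np.tan(np.radians(c['vertical_fov']/2))
    M=cv2.Rodrigues(c['rvec'])[0];o=-M.T@c['tvec'];d=M.T@np.array([(u-c['cx'])/f,(v-c['cy'])/f,1])
    return o+d*(z-o[2])/d[2]
def proj(n,p):
    c=r.get_calibration(n);f=240/np.tan(np.radians(c['vertical_fov']/2))
    q=cv2.Rodrigues(c['rvec'])[0]@np.array(p)+c['tvec'];return q[0]/q[2]*f+c['cx'],q[1]/q[2]*f+c['cy']
def tool(p):  # world point -> mm shift in tool axes
    s=r.read_state();q=s['eef_rot'];return R.from_quat([q[1],q[2],q[3],q[0]]).inv().apply(np.array(p)-s['ee_pos'])*1000
E
python3 - <<'E'
import cv2
im=cv2.imread('pics/top0.png')
cv2.imwrite('pics/c1.png',cv2.resize(im[185:305,230:370],None,fx=5.6,fy=5,interpolation=2)[:, :784])
cv2.imwrite('pics/c2.png',cv2.resize(im[225:305,370:450],None,fx=7,fy=7,interpolation=2))
E
```

```text
(no output)
```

View pics/c1.png

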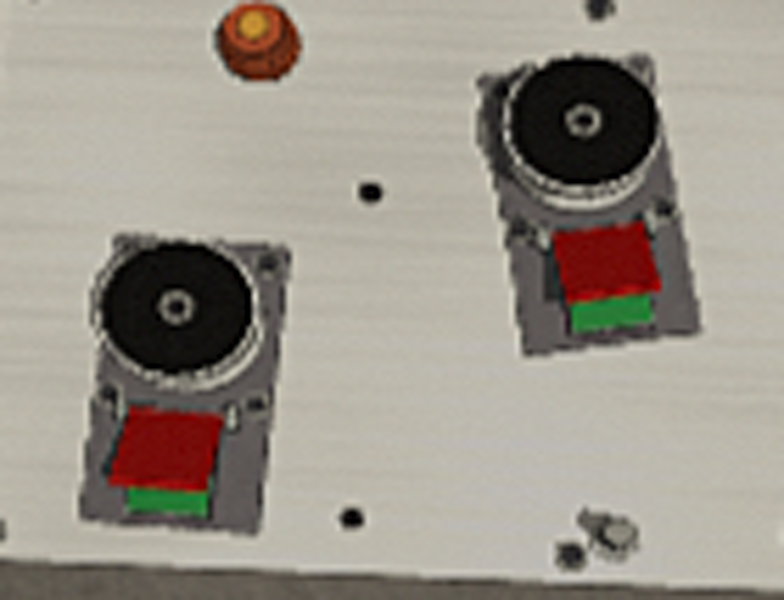

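View pics/c2.png

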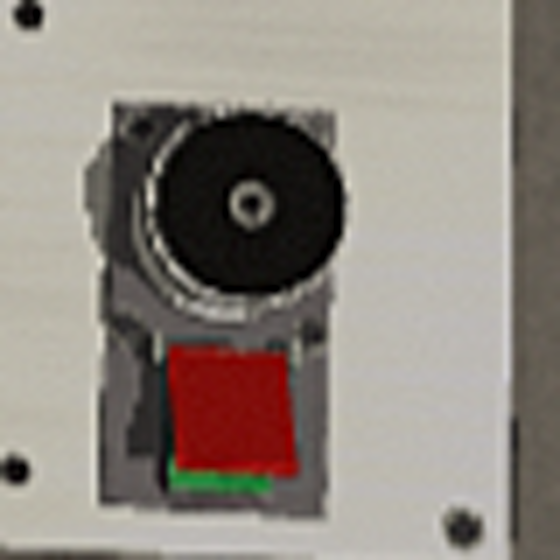

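```bash
python3 - <<'E'
from h import *
P={1:(406,254.3),2:(334.1,209),3:(261.4,246.4)};T={1:(404.1,292.4),2:(339.6,244.2),3:(258.75,282.3)}
for k in P:
    p=ray('top',*P[k],.112);t=ray('top',*T[k],.105)
    d=t-p;print(k,p.round(4),t.round(4),np.hypot(*d[:2]).round(4),np.degrees(np.arctan2(-d[1],-d[0])).round(1),'side px',np.round(proj('side',p)), 'shift',tool(p).round(1), 'reach',np.hypot(*p[:2]).round(3))
q=r.read_state()['eef_rot'];print(R.from_quat([q[1],q[2],q[3],q[0]]).as_matrix().round(3),r.read_state()['time'])
print([ray('top',u,v,.05).round(3) for u,v in ((235,181),(436,189),(226,294),(437,301))])
im=cv2.imread('pics/side0.png');cv2.imwrite('pics/c3.png',cv2.resize(im[160:310,250:430],None,fx=4,fy=4,interpolation=2))
E
```

```text
1 [ 0.5801 -0.1907  0.112 ] [ 0.4982 -0.1859  0.105 ] 0.0821 -3.3 side px [385. 185.] shift [ 482.5 -175.2   91.8] reach 0.611
2 [ 0.68   -0.0349  0.112 ] [ 0.6028 -0.047   0.105 ] 0.0781 9.0 side px [306. 199.] shift [ 628.8 -288.6   92. ] reach 0.681
3 [0.5963 0.1231 0.112 ] [0.5188 0.1279 0.105 ] 0.0776 -3.6 side px [284. 254.] shift [ 602.9 -465.4   92.3] reach 0.609
[[ 0.942  0.335 -0.   ]
 [ 0.335 -0.942  0.002]
 [ 0.    -0.002 -1.   ]] 0.1
[array([0.76 , 0.195, 0.05 ]), array([ 0.743, -0.275,  0.05 ]), array([0.497, 0.208, 0.05 ]), array([ 0.482, -0.269,  0.05 ])]
```

View pics/c3.png

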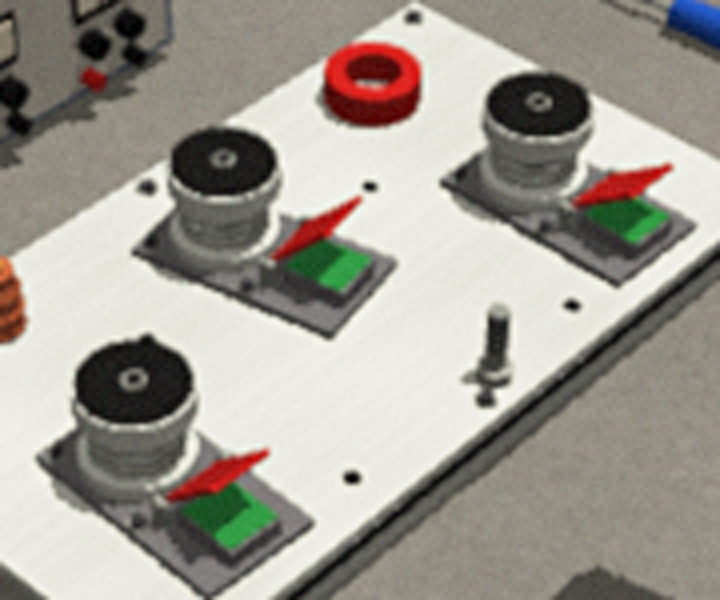

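jog_arm:
  series: [45,-16,4,0,0,0,0,90,-33,8,0,0,0,0,135,-49,12,0,0,0,0,180,-65,16,0,0,0,0,225,-82,20,0,0,0,0,270,-98,24,0,0,0,0,315,-114,28,0,0,0,0,360,-131,32,0,0,0,0,405,-147,36,0,0,0,0,450,-163,40,0,0,0,0]

```text
time: 1.1
ee_pos: [0.5548, -0.2121, 0.1636]
eef_rot: [-0.0, 0.985, 0.17, -0.0]
ft_force: [-0.2, -0.8, 0.2]
gripper_width: -0.001
```

```bash
python3 - <<'E'
from h import *
s=r.read_state();print(s);print(tool([.5801,-.1907,.112]))
E
```

```text
{'time': 1.1, 'qpos': array([-5.52666272e-01,  3.65852213e-01,  1.48544091e+00, -1.22748253e-04,
        1.29090043e+00,  6.76174301e-01]), 'qd': array([ 0.78977563,  0.42693702, -0.52221492, -0.00335163,  0.08892868,
        0.78974122]), 'tau': array([ -1.87353406, -53.08719993, -25.72537243,   0.21788409,
         0.17067375,  -1.01497829]), 'ee_pos': array([ 0.55480851, -0.21206731,  0.1635826 ]), 'eef_rot': array([-1.54733329e-04,  9.85415922e-01,  1.70162766e-01, -2.64208052e-04]), 'ft_force': array([-0.16316518, -0.84999389,  0.23464079]), 'torque': array([-0.02357006, -0.04320378, -0.00416906]), 'gripper_width': -0.0014108816516015805}
[ 31.016769   -11.62774105  51.57268371]
```

jog_arm:
  series: [16,-6,10,0,0,0,0,32,-12,20,0,0,0,0,32,-12,30,0,0,0,0,32,-12,40,0,0,0,0,32,-12,40,0,0,0,0,32,-12,40,0,0,0,0,32,-12,40,0,0,0,0,32,-12,40,0,0,0,0,32,-12,40,0,0,0,0,32,-12,40,0,0,0,0]

```text
time: 2.1
ee_pos: [0.5799, -0.1919, 0.1245]
eef_rot: [0.0, 0.985, 0.17, 0.0]
ft_force: [-0.4, -0.4, 0.1]
gripper_width: 0.002
```

```bash
python3 - <<'E'
from h import *
s=r.read_state();print(s['ft_force'],tool([.5801,-.1907,.112]))
cv2.imwrite("pics/w1.png",r.grab_frame('wrist')[:,:,::-1])
im=r.grab_frame('side')[:,:,::-1];cv2.imwrite("pics/s1.png",cv2.resize(im[120:310,250:470],None,fx=3,fy=3))
E
```

```text
[-0.4251353  -0.35674002  0.10192972] [ 0.56554283 -1.10682514 12.49969676]
```

View pics/w1.png

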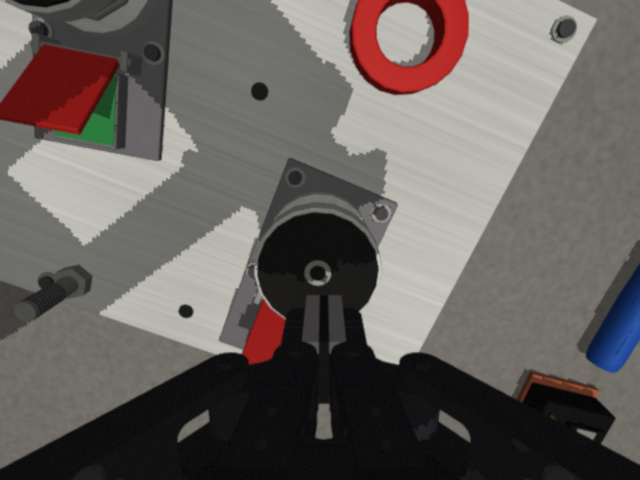

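View pics/s1.png

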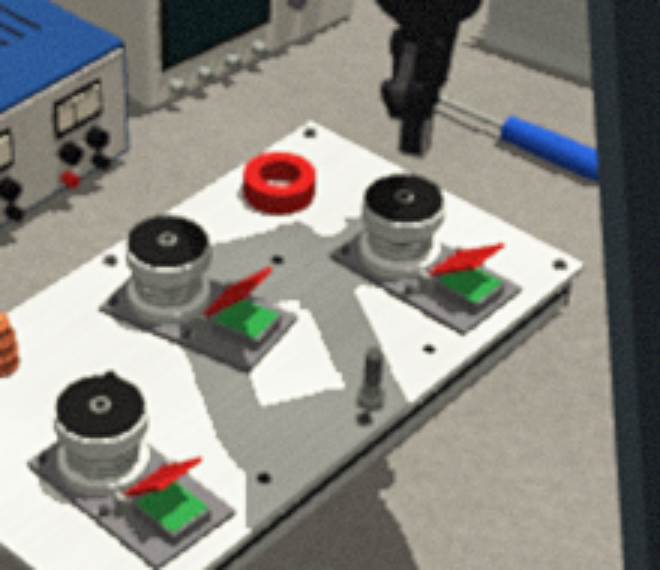

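The wrist view has the shut fingertips over the pad of mount 1, with its screw at (317,272). The side view agrees, with the tips just above the pad. I'll press 8 mm.

jog_arm:
  series: [0,0,5,0,0,0,0,0,0,10,0,0,0,0,0,0,13,0,0,0,0,0,0,16,0,0,0,0,0,0,18,0,0,0,0,0,0,20,0,0,0,0,0,0,20,0,0,0,0,0,0,20,0,0,0,0,0,0,20,0,0,0,0,0,0,20,0,0,0,0]

```text
time: 3.2
ee_pos: [0.5799, -0.1918, 0.1043]
eef_rot: [0.0, 0.985, 0.17, 0.0]
ft_force: [-0.5, -0.0, 0.0]
gripper_width: 0.001
```

```bash
python3 - <<'E'
from h import *
s=r.read_state();print(s['ft_force'],s['torque'],s['tau'],s['ee_pos'])
cv2.imwrite("pics/w2.png",r.grab_frame('wrist')[:,:,::-1])
im=r.grab_frame('side')[:,:,::-1];cv2.imwrite("pics/s2.png",cv2.resize(im[120:240,330:450],None,fx=5,fy=5))
print(r.read_state()['ft_force'])
E
```

```text
[-0.48587877 -0.03949354  0.04940605] [-0.00802159  0.03120857 -0.00027414] [-3.50618415e-03 -5.28584290e+01 -2.67979038e+01 -6.12137728e-05
 -6.25293633e-04 -2.92031496e-05] [ 0.57994834 -0.19182783  0.10432583]
[-0.37907627 -0.09774823 -0.17849965]
```

View pics/s2.png

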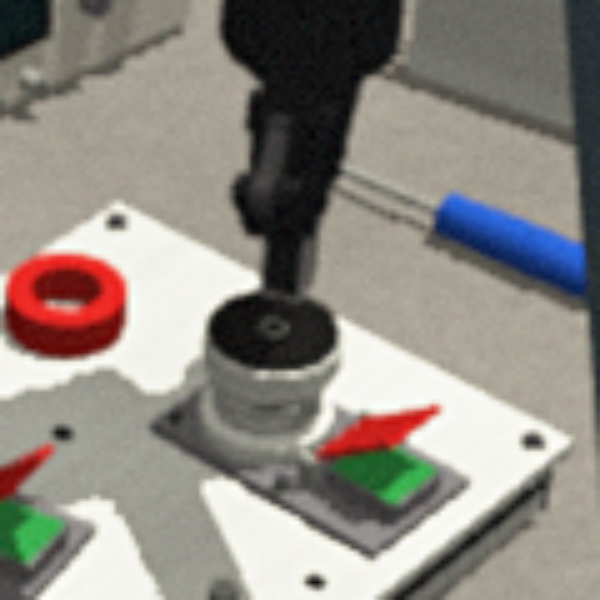

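View pics/w2.png

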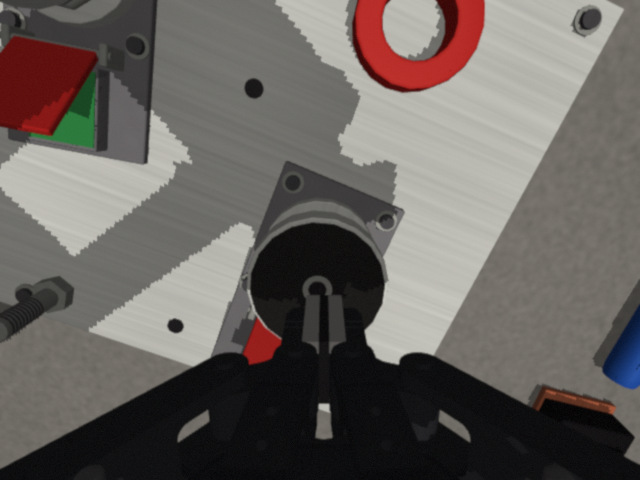

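```bash
python3 - <<'E'
from h import *
e=r.read_state()['ee_pos'];print(proj('side',e))
for dx,dy,dz in((.02,0,0),(0,.02,0),(0,0,.02)): print(proj('side',e+[dx,dy,dz]))
c=r.get_calibration('wrist');f=240/np.tan(np.radians(c['vertical_fov']/2));m=np.linalg.inv(c['mount'])
for p in((0,0,0),(0,0,-.01),(0,0,-.02),(0,0,.01)):
  q=m@[*p,1];print(p,q[0]/q[2]*f+c['cx'],q[1]/q[2]*f+c['cy'])
M=cv2.Rodrigues(r.get_calibration('side')['rvec'])[0];print(-M.T@r.get_calibration('side')['tvec'])
im=r.grab_frame('wrist')[:,:,::-1];cv2.imwrite("pics/w3.png",cv2.resize(im[220:380,230:410],None,fx=4,fy=4,interpolation=2))
E
```

```text
(np.float64(385.54143444574635), np.float64(187.44657150052876))
(np.float64(378.4635481767072), np.float64(183.95383939386176))
(np.float64(380.24429885636243), np.float64(191.53794445471775))
(np.float64(386.2000734700157), np.float64(180.32828717296732))
(0, 0, 0) 322.88656386978306 290.10981080984214
(0, 0, -0.01) 322.8712520134462 299.3052689789105
(0, 0, -0.02) 322.85415739830233 309.5713539664755
(0, 0, 0.01) 322.9003580259636 281.8257998221936
[0.00096861 0.69329378 0.90307256]
```

View pics/w3.png

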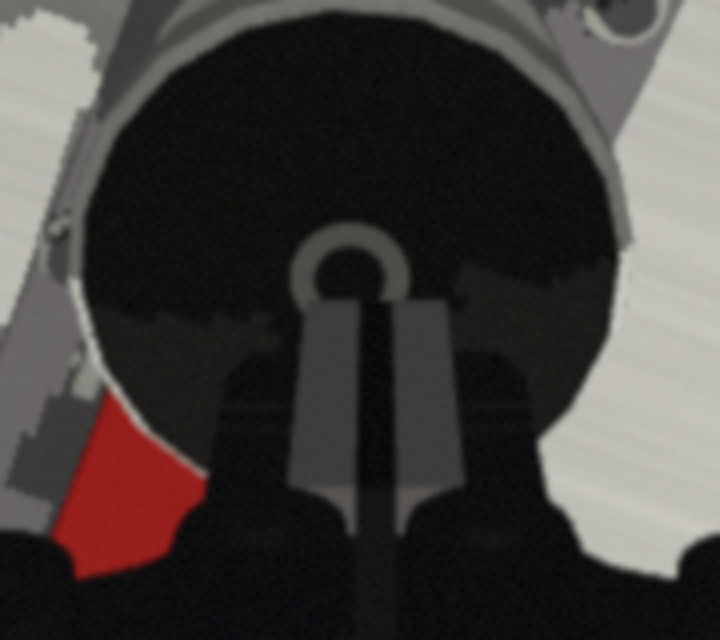

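Neither the force nor the pad's pixel position changed, so the tips have not touched the pad yet. Both views suggest the real tips are about 20 mm above the stated TCP. I'll go on down in small steps, guided by force.

jog_arm:
  series: [0,0,1,0,0,0,0,0,0,2,0,0,0,0,0,0,3,0,0,0,0,0,0,4,0,0,0,0,0,0,5,0,0,0,0,0,0,6,0,0,0,0,0,0,7,0,0,0,0,0,0,8,0,0,0,0,0,0,8,0,0,0,0,0,0,8,0,0,0,0]

```text
time: 4.35
ee_pos: [0.5798, -0.1917, 0.0961]
eef_rot: [-0.0, 0.985, 0.17, -0.0]
ft_force: [-0.2, 0.6, 0.5]
gripper_width: -0.002
```

```bash
python3 - <<'E'
from h import *
s=r.read_state();print(s['time'],s['ft_force'],s['ee_pos'],proj('side',s['ee_pos']))
im=r.grab_frame('side')[:,:,::-1];im=im[120:240,330:450];cv2.imwrite("pics/s4.png",cv2.resize(cv2.convertScaleAbs(im,alpha=2),None,fx=5,fy=5))
E
```

```text
4.35 [-0.17211657  0.63609003  0.45807086] [ 0.57982534 -0.19170974  0.09607988] (np.float64(385.2852016985276), np.float64(190.33700851682858))
```

View pics/s4.png

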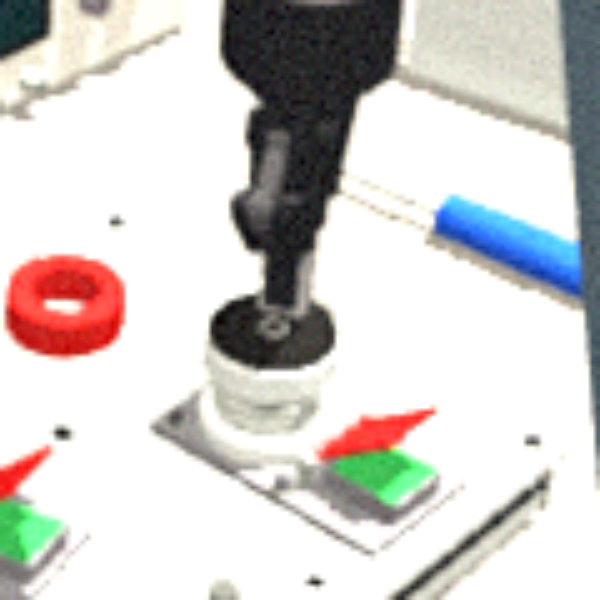

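The tips are at about (387,181) in the side view and still clear of the pad, whose ring is at (384.6,185) and has not moved. I'll continue down.

jog_arm:
  series: [0,0,1,0,0,0,0,0,0,2,0,0,0,0,0,0,3,0,0,0,0,0,0,4,0,0,0,0,0,0,5,0,0,0,0,0,0,6,0,0,0,0,0,0,7,0,0,0,0,0,0,8,0,0,0,0,0,0,8,0,0,0,0,0,0,8,0,0,0,0]

```text
time: 5.4
ee_pos: [0.5798, -0.1918, 0.0881]
eef_rot: [-0.0, 0.985, 0.17, -0.0]
ft_force: [-0.4, 0.7, 0.1]
gripper_width: 0.0
```

```bash
python3 - <<'E'
from h import *
s=r.read_state();print(s['time'],s['ft_force'],s['ee_pos'],proj('side',s['ee_pos']))
im=r.grab_frame('side')[:,:,::-1];im=im[120:240,330:450];cv2.imwrite("pics/s5.png",cv2.resize(cv2.convertScaleAbs(im,alpha=2),None,fx=5,fy=5))
E
```

```text
5.4 [-0.36459775  0.72827409  0.08072978] [ 0.57981582 -0.19175188  0.08807986] (np.float64(385.0419936924719), np.float64(193.11319046081036))
```

View pics/s5.png

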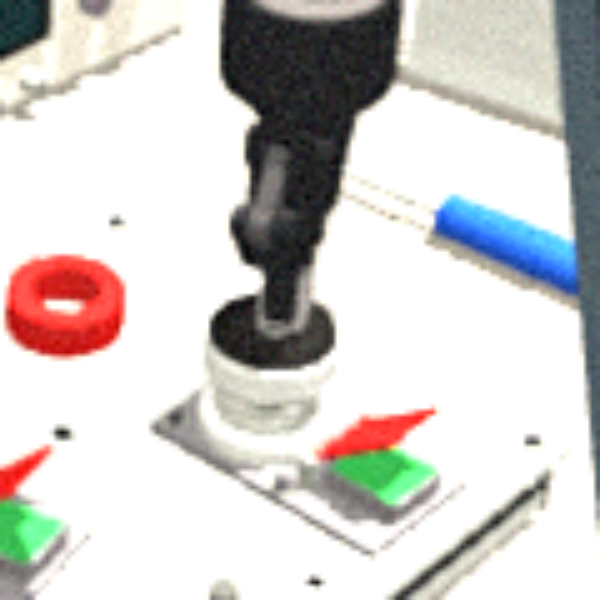

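jog_arm:
  series: [0,0,1,0,0,0,0,0,0,2,0,0,0,0,0,0,3,0,0,0,0,0,0,4,0,0,0,0,0,0,5,0,0,0,0,0,0,6,0,0,0,0,0,0,6,0,0,0,0,0,0,6,0,0,0,0,0,0,6,0,0,0,0,0,0,6,0,0,0,0]

```text
time: 6.45
ee_pos: [0.5798, -0.1917, 0.0822]
eef_rot: [0.0, 0.985, 0.17, 0.0]
ft_force: [-0.6, 1.1, 2.7]
gripper_width: -0.002
```

```bash
python3 - <<'E'
from h import *
s=r.read_state();print(s['time'],s['ft_force'],s['ee_pos'],s['torque'])
im=r.grab_frame('side')[:,:,::-1];im=im[120:240,330:450];cv2.imwrite("pics/s6.png",cv2.resize(cv2.convertScaleAbs(im,alpha=2),None,fx=5,fy=5))
E
```

```text
6.45 [-0.58024278  1.12831148  2.72548929] [ 0.57983103 -0.19173604  0.08220989] [ 0.10218739  0.18578295 -0.04138653]
```

View pics/s6.png

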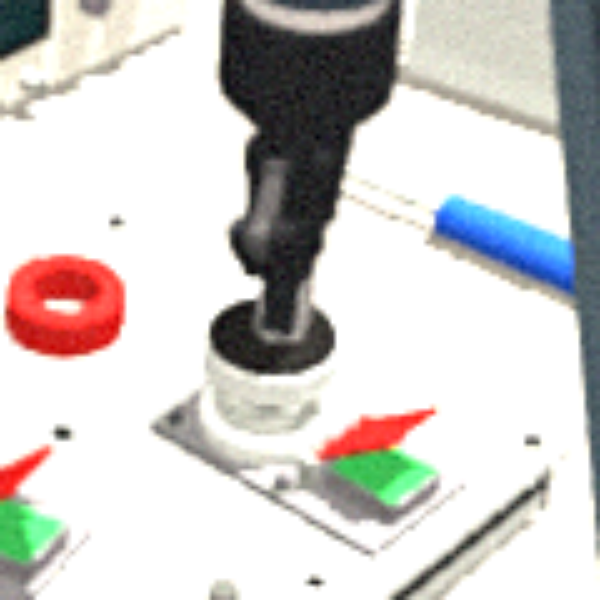

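Contact at last. I'll measure the slope at two further depths.

jog_arm:
  series: [0,0,1,0,0,0,0,0,0,2,0,0,0,0,0,0,3,0,0,0,0,0,0,3,0,0,0,0,0,0,3,0,0,0,0,0,0,3,0,0,0,0,0,0,3,0,0,0,0,0,0,3,0,0,0,0,0,0,3,0,0,0,0,0,0,3,0,0,0,0]

```text
time: 7.5
ee_pos: [0.5798, -0.1918, 0.0791]
eef_rot: [0.0, 0.985, 0.17, 0.0]
ft_force: [-1.9, 1.0, 4.4]
gripper_width: 0.004
```

jog_arm:
  series: [0,0,1,0,0,0,0,0,0,2,0,0,0,0,0,0,3,0,0,0,0,0,0,3,0,0,0,0,0,0,3,0,0,0,0,0,0,3,0,0,0,0,0,0,3,0,0,0,0,0,0,3,0,0,0,0,0,0,3,0,0,0,0,0,0,3,0,0,0,0]

```text
time: 8.5
ee_pos: [0.5799, -0.1917, 0.0762]
eef_rot: [0.0, 0.985, 0.17, 0.0]
ft_force: [-2.1, 0.8, 5.6]
gripper_width: 0.001
```

```bash
python3 - <<'E'
from h import *
s=r.read_state();print(s['time'],s['ft_force'],s['ee_pos'],s['torque'])
im=r.grab_frame('side')[:,:,::-1];im=im[120:240,330:450];cv2.imwrite("pics/s7.png",cv2.resize(cv2.convertScaleAbs(im,alpha=2),None,fx=5,fy=5))
for p in([.5801,-.1907,.112],[.68,-.0349,.112],[.5963,.1231,.112]):print(tool(p))
E
```

```text
8.5 [-2.0829683   0.84039424  5.63540919] [ 0.57987261 -0.1917489   0.07624568] [0.14157904 0.30537969 0.06112118]
[  0.59416628  -0.89691105 -35.78082443]
[ 146.93492918 -114.20194673  -35.77886045]
[ 121.03276493 -291.11652413  -35.79269024]
```

View pics/s7.png

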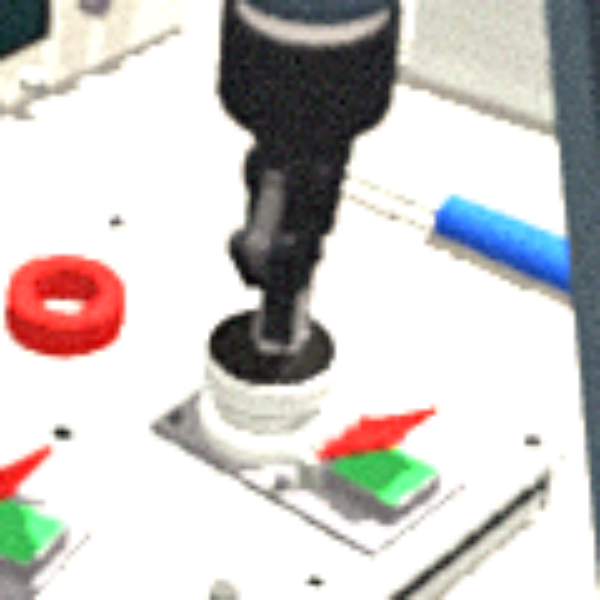

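Mount 1 gives about 0.45 N/mm (2.7, 4.4 and 5.6 N), which matches the soft spring. I'll check the others at the same depth, mount 2 first.

jog_arm:
  series: [0,0,-15,0,0,0,0,0,0,-40,0,0,0,0,30,-23,-45,0,0,0,0,65,-51,-45,0,0,0,0,100,-78,-45,0,0,0,0,130,-101,-45,0,0,0,0,147,-114,-40,0,0,0,0,147,-114,-25,0,0,0,0,147,-114,-15,0,0,0,0,147,-114,-12,0,0,0,0]

```text
time: 9.55
ee_pos: [0.6781, -0.0358, 0.0852]
eef_rot: [-0.001, 0.986, 0.17, -0.002]
ft_force: [0.1, -0.3, -0.6]
gripper_width: 0.003
```

jog_arm:
  series: [0,0,2,0,0,0,0,0,0,4,0,0,0,0,0,0,6,0,0,0,0,0,0,6,0,0,0,0,0,0,6,0,0,0,0,0,0,6,0,0,0,0,0,0,6,0,0,0,0,0,0,6,0,0,0,0,0,0,6,0,0,0,0,0,0,6,0,0,0,0]

```text
time: 10.55
ee_pos: [0.6807, -0.0354, 0.0825]
eef_rot: [0.0, 0.985, 0.17, 0.001]
ft_force: [-0.6, -3.1, 5.5]
gripper_width: -0.003
```

jog_arm:
  series: [0,0,1,0,0,0,0,0,0,2,0,0,0,0,0,0,3,0,0,0,0,0,0,3,0,0,0,0,0,0,3,0,0,0,0,0,0,3,0,0,0,0,0,0,3,0,0,0,0,0,0,3,0,0,0,0,0,0,3,0,0,0,0,0,0,3,0,0,0,0]

```text
time: 11.55
ee_pos: [0.6807, -0.0355, 0.0801]
eef_rot: [0.001, 0.985, 0.17, 0.001]
ft_force: [-2.1, -3.3, 7.8]
gripper_width: 0.0
```

jog_arm:
  series: [0,0,1,0,0,0,0,0,0,2,0,0,0,0,0,0,3,0,0,0,0,0,0,3,0,0,0,0,0,0,3,0,0,0,0,0,0,3,0,0,0,0,0,0,3,0,0,0,0,0,0,3,0,0,0,0,0,0,3,0,0,0,0,0,0,3,0,0,0,0]

```text
time: 12.55
ee_pos: [0.6807, -0.0355, 0.0778]
eef_rot: [0.001, 0.985, 0.17, 0.001]
ft_force: [-3.3, -3.1, 12.1]
gripper_width: -0.001
```

```bash
python3 - <<'E'
from h import *
s=r.read_state();print(s['time'],s['ft_force'],s['ee_pos'],s['torque'])
im=r.grab_frame('side')[:,:,::-1];im=im[130:250,250:370];cv2.imwrite("pics/s8.png",cv2.resize(cv2.convertScaleAbs(im,alpha=2),None,fx=5,fy=5))
for p in([.5801,-.1907,.112],[.68,-.0349,.112],[.5963,.1231,.112]):print(tool(p))
E
```

```text
12.55 [-3.2535319  -3.13121534 12.13627781] [ 0.68071752 -0.035451    0.07782369] [-0.57080686  0.62079156 -0.01690479]
[-146.77343282  112.58176773  -34.2393986 ]
[ -0.42133381  -0.7086161  -34.19418236]
[ -26.30552381 -177.62556641  -34.49650756]
```

View pics/s8.png

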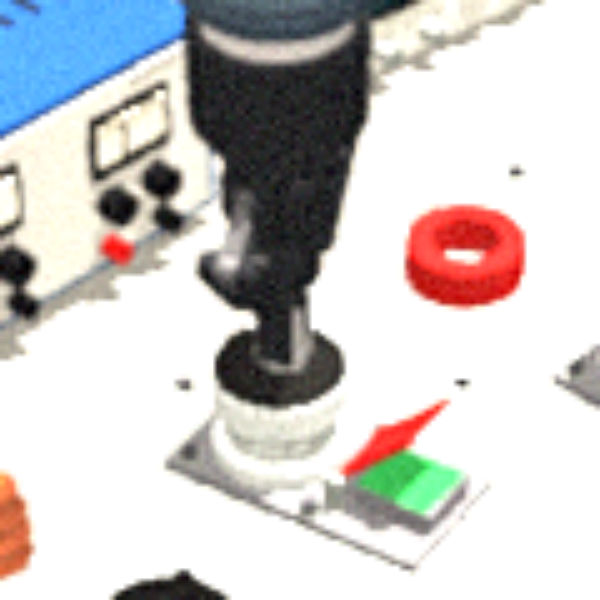

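Mount 2 is clearly stiffer at 12.1 N. Next is mount 3.

jog_arm:
  series: [0,0,-15,0,0,0,0,0,0,-40,0,0,0,0,-6,-40,-45,0,0,0,0,-12,-80,-45,0,0,0,0,-18,-120,-45,0,0,0,0,-23,-155,-45,0,0,0,0,-26,-177,-40,0,0,0,0,-26,-177,-25,0,0,0,0,-26,-177,-15,0,0,0,0,-26,-177,-12,0,0,0,0]

```text
time: 13.6
ee_pos: [0.5951, 0.1234, 0.0863]
eef_rot: [-0.001, 0.985, 0.17, -0.002]
ft_force: [0.1, 1.6, -0.2]
gripper_width: -0.001
```

jog_arm:
  series: [0,0,2,0,0,0,0,0,0,4,0,0,0,0,0,0,6,0,0,0,0,0,0,6,0,0,0,0,0,0,6,0,0,0,0,0,0,6,0,0,0,0,0,0,6,0,0,0,0,0,0,6,0,0,0,0,0,0,6,0,0,0,0,0,0,6,0,0,0,0]

```text
time: 14.6
ee_pos: [0.5966, 0.1227, 0.0823]
eef_rot: [0.0, 0.985, 0.17, 0.0]
ft_force: [-0.8, -2.5, 3.7]
gripper_width: 0.0
```

jog_arm:
  series: [0,0,2,0,0,0,0,0,0,4,0,0,0,0,0,0,6,0,0,0,0,0,0,6,0,0,0,0,0,0,6,0,0,0,0,0,0,6,0,0,0,0,0,0,6,0,0,0,0,0,0,6,0,0,0,0,0,0,6,0,0,0,0,0,0,6,0,0,0,0]

```text
time: 15.6
ee_pos: [0.5967, 0.1227, 0.0771]
eef_rot: [0.0, 0.985, 0.17, 0.001]
ft_force: [-2.3, -3.8, 10.4]
gripper_width: 0.001
```

```bash
python3 - <<'E'
from h import *
s=r.read_state();print(s['time'],s['ft_force'],s['ee_pos'],s['torque'])
im=r.grab_frame('side')[:,:,::-1];im=im[190:310,230:350];cv2.imwrite("pics/s9.png",cv2.resize(cv2.convertScaleAbs(im,alpha=2),None,fx=5,fy=5))
for p in([.5801,-.1907,.112],[.5963,.1231,.112],[.4982,-.1859,.105]):print(tool(p))
E
```

```text
15.6 [-2.30090621 -3.7537571  10.40803571] [0.59667601 0.12269523 0.07705188] [-0.55614954  0.33581499 -0.03968528]
[-120.66166751  289.73957688  -34.80290308]
[ -0.18722331  -0.46512917 -34.93282787]
[-196.21803559  257.75192007  -27.89819055]
```

View pics/s9.png

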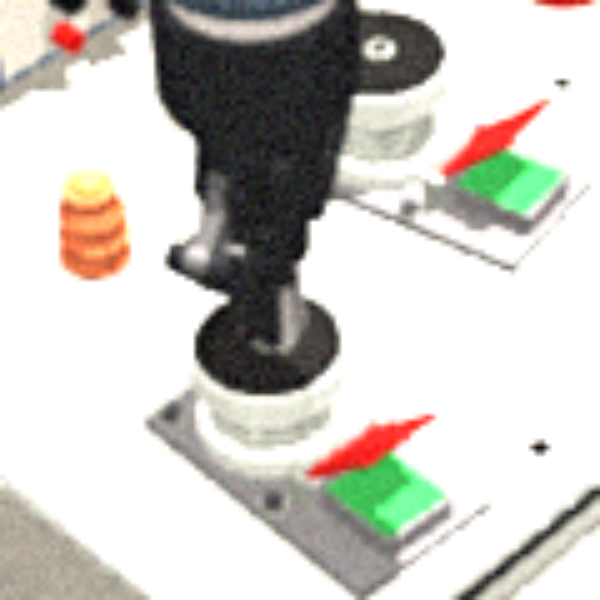

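Results at the same commanded depth were 5.6 N on mount 1, 12.1 N on mount 2 and 10.4 N on mount 3, so mount 1 is the softest. Contact came at a TCP height of about 85 mm, so the real tips sit about 27 mm behind the TCP. I'll allow for that and go above tag 1.

jog_arm:
  series: [0,0,-20,0,0,0,0,0,0,-45,0,0,0,0,-25,34,-55,0,0,0,0,-50,67,-55,0,0,0,0,-80,108,-55,0,0,0,0,-110,148,-55,0,0,0,0,-140,188,-55,0,0,0,0,-170,229,-55,0,0,0,0,-193,259,-50,0,0,0,0,-193,259,-45,0,0,0,0]

```text
time: 16.65
ee_pos: [0.5002, -0.1899, 0.1205]
eef_rot: [0.0, 0.986, 0.168, -0.0]
ft_force: [0.4, 0.8, 0.3]
gripper_width: -0.001
```

jog_arm:
  series: [0,0,10,0,0,0,0,0,0,20,0,0,0,0,0,0,25,0,0,0,0,0,0,25,0,0,0,0,0,0,25,0,0,0,0,0,0,25,0,0,0,0,0,0,25,0,0,0,0,0,0,25,0,0,0,0,0,0,25,0,0,0,0,0,0,25,0,0,0,0]

```text
time: 17.65
ee_pos: [0.5013, -0.1858, 0.0962]
eef_rot: [0.0, 0.985, 0.17, 0.0]
ft_force: [-0.1, -0.1, 0.4]
gripper_width: 0.002
```

```bash
python3 - <<'E'
from h import *
s=r.read_state();print(s['time'],s['ft_force'],s['ee_pos'])
im=r.grab_frame('side')[:,:,::-1];im=im[120:240,340:460];cv2.imwrite("pics/s10.png",cv2.resize(cv2.convertScaleAbs(im,alpha=2),None,fx=5,fy=5))
E
```

```text
17.65 [-0.13723801 -0.12169526  0.39390292] [ 0.5012895  -0.18583941  0.09623218]
```

View pics/s10.png

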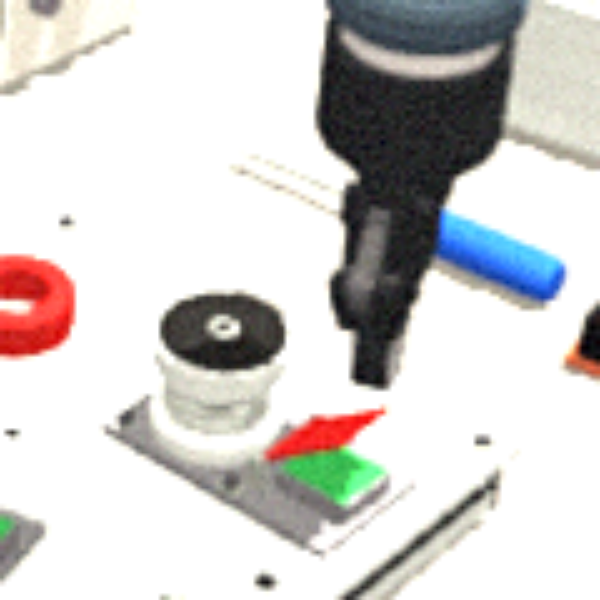

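The tips hang about 15 mm above the free end of tag 1, whose near corner is at (383,408) in the crop. I'll press down.

jog_arm:
  series: [2,1,6,0,0,0,0,3,1,12,0,0,0,0,3,1,18,0,0,0,0,3,1,24,0,0,0,0,3,1,30,0,0,0,0,3,1,36,0,0,0,0,3,1,42,0,0,0,0,3,1,46,0,0,0,0,3,1,48,0,0,0,0,3,1,48,0,0,0,0]

```text
time: 18.7
ee_pos: [0.5044, -0.1856, 0.0478]
eef_rot: [-0.0, 0.985, 0.17, -0.0]
ft_force: [0.0, -0.4, -0.5]
gripper_width: -0.004
```

```bash
python3 - <<'E'
from h import *
s=r.read_state();print(s['time'],s['ft_force'],s['ee_pos'])
im=r.grab_frame('side')[:,:,::-1];im=im[120:240,340:460];cv2.imwrite("pics/s11.png",cv2.resize(cv2.convertScaleAbs(im,alpha=2),None,fx=5,fy=5))
E
```

```text
18.7 [ 0.02034256 -0.35320002 -0.4660932 ] [ 0.50435814 -0.185575    0.04779573]
```

View pics/s11.png

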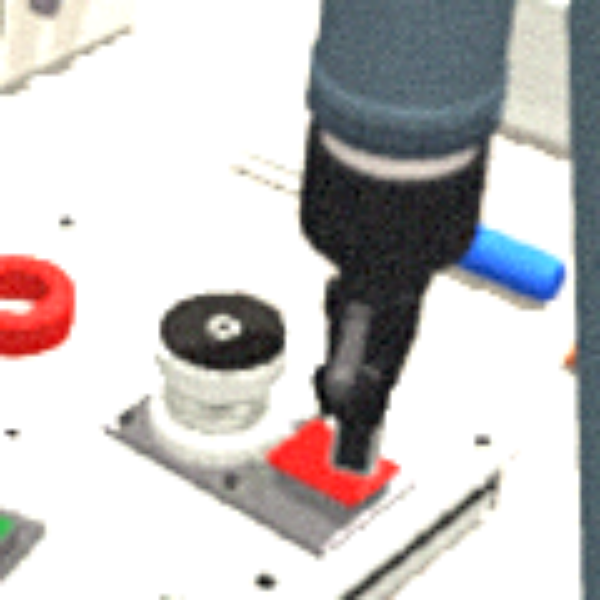

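Tag 1 is nearly flat. I'll press a little further to seat it on the block.

jog_arm:
  series: [0,0,1,0,0,0,0,0,0,2,0,0,0,0,0,0,3,0,0,0,0,0,0,4,0,0,0,0,0,0,4,0,0,0,0,0,0,4,0,0,0,0,0,0,4,0,0,0,0,0,0,4,0,0,0,0,0,0,4,0,0,0,0,0,0,4,0,0,0,0]

```text
time: 19.75
ee_pos: [0.5047, -0.1859, 0.0455]
eef_rot: [0.0, 0.985, 0.17, 0.0]
ft_force: [-3.0, 1.8, 10.8]
gripper_width: -0.003
```

The tag is bottomed on the rest block, with 10.8 N and the TCP held at 45.5 mm. I'll retreat straight up.

jog_arm:
  series: [0,0,-4,0,0,0,0,0,0,-12,0,0,0,0,0,0,-30,0,0,0,0,0,0,-60,0,0,0,0,0,0,-100,0,0,0,0,-40,0,-130,0,0,0,0,-80,20,-150,0,0,0,0,-120,40,-150,0,0,0,0,-150,60,-150,0,0,0,0,-150,60,-150,0,0,0,0]

```text
time: 20.75
ee_pos: [0.381, -0.2957, 0.1948]
eef_rot: [0.001, 0.986, 0.168, -0.0]
ft_force: [0.4, 0.7, -0.3]
gripper_width: -0.001
```

```bash
python3 - <<'E'
from h import *
s=r.read_state();print(s['time'],s['ft_force'],s['ee_pos'])
im=r.grab_frame('side')[:,:,::-1];cv2.imwrite("pics/s12.png",cv2.resize(im[150:320,220:440],None,fx=3.5,fy=3.5))
im=r.grab_frame('top')[:,:,::-1];cv2.imwrite("pics/t12.png",im)
e=ray('top',0,0,0)
b=np.array([.5801,-.1907,.073]);d=np.array([-.9984,.058,0]);print(proj('side',b+d*.092),proj('top',b+d*.092))
E
```

```text
20.75 [ 0.44792854  0.67192555 -0.28334265] [ 0.38101697 -0.29573356  0.19481983]
(np.float64(416.1489687722006), np.float64(216.47880900228438)) (np.float64(401.60151473876954), np.float64(297.760928334244))
```

View pics/s12.png

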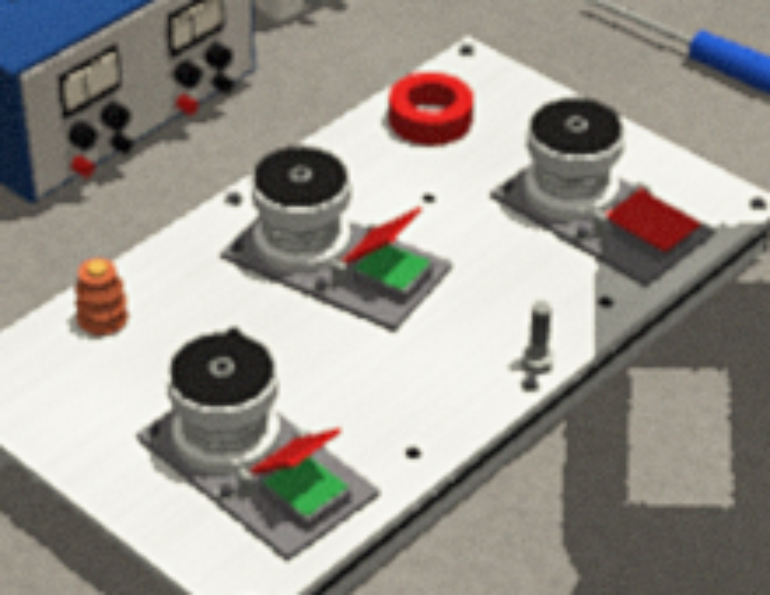

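View pics/t12.png

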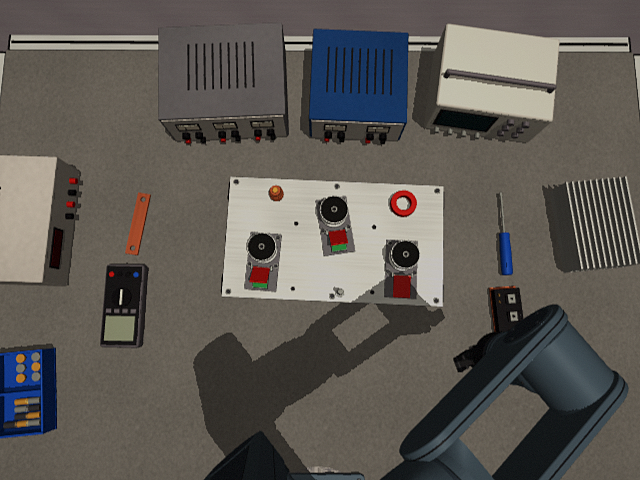

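Tag 1 now lies flat. Its end runs from (665,250) to (700,223) in the crop, around the predicted flat position (686,233). Tags 2 and 3 are raised, the loose parts have not moved, and the arm is clear.

```bash
python3 -c "
from workcell import r
print(r.close_job(), r.read_state()['time'])"
```

```text
the job is handed in; nothing more can be done
the job is handed in; nothing more can be done
```

Mount 1, the right-hand one, is the softest, and I pushed its red tag down flat. The job was handed in at about 21 s of the 48 s allowed.

| Mount | Force at the same commanded depth |
|---|---|
| 1 | 5.6 N |
| 2 | 12.1 N |
| 3 | 10.4 N |

- **Tag 1:** pressed until it met 10.8 N on its rest block. In the side picture taken afterwards its free end lies at the predicted flat position. I judged that by eye, since the tag's angle can't be read directly.
- **Everything else:** tags 2 and 3 are still raised, and the loose parts and tools that could be seen had not moved. The arm partly hid the power module in the last top view. The arm was clear, with a force reading near zero.
- **Disagreement:** the shut fingertips touched about 27 mm later than the stated TCP implied, with contact at a TCP height of about 85 mm for a 112 mm pad. I found contact by force and pictures and allowed for that offset when pushing the tag.

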